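Centre a culture flask on the balance pan and record its weight

ROBOT

A 6-joint arm with a two-finger parallel gripper is mounted at the origin on the work surface. World frame = base frame: x ahead of the robot, y to its left, z up, the work surface at z = 0. Lengths are in mm, angles in degrees, forces in N, time in s.
With the tool pointing down it reaches from about 300 to 850 mm from the base axis. Payload 4.2 kg.
Tool frame: the origin (TCP) lies at the very end of the fingers, on their centre line; the grasp point (between the pads) lies 19 mm behind it (env.grip_depth is the distance from the TCP to the grasp point, in mm); y points along the fingers, z is the direction in which the jaws open and shut, and the axes are right-handed (so a half turn about y gives the same grasp; the last joint's range is limited). The gripper opens to 91 mm and grips with 3 to 60 N. Pads are 32 mm wide; open, the fingers measure 118 mm over their backs; the gripper's body (76 mm by 178 mm) begins 60 mm behind the grasp point.
Start: joints at [-74.141, 18.312, 89.639, -0, 72.044, -1.146], TCP at [168.168, -549.875, 213.976] pointing down, gripper open.
Joint ranges: [-177.97, 177.97], [-48.28, 115.42], [12.27, 149.76], [-77.06, 257.06], [2.81, 150.46], [-146.56, 146.56]. Speed limits (degrees/s): [147.25, 147.25, 180, 180, 180, 180].

INTERFACE

Orientations are given as [roll, pitch, yaw] about the fixed x, y, z axes, in that order (R = Rz(yaw) Ry(pitch) Rx(roll)).
In Python, from workcell import state, imaging, job, env gives the robot as it stands.
- The arm moves only by the shell command python3 -m pendant 'ROWS' [FORCE]. ROWS is JSON, a list of rows, each an object with "delta_pos": the shift along the tool's x, y, z in cm, a list of three; "twist": the turn, a rotation vector about the tool's x, y, z in degrees, a list of three; "grip": the opening in per cent of the stroke, from 0 (shut) to 100 (fully open). In form: [{"delta_pos": [tx, ty, tz], "twist": [wx, wy, wz], "grip": grip}, ...]. A call has exactly 5 rows; each row is the pose to reach, as a shift and turn from the pose commanded when the call began, along the tool's axes at that moment; what a row does not reach only later rows make up. A row lasts 1/10 s, in which the tool goes at most 50 mm and 8.59 degrees, less where a joint would pass 70% of its speed; a pose out of reach is approached as far as the arm can. A call with a gripper value outside its range is refused whole. The fingers move at their own pace and stop on an object; FORCE is the grip in N (left out, the last holds). Time passes only in rows, so rows that repeat a pose let the fingers close, or fill a call up. It gives the time, the measured TCP pose, the force and the opening at its end, in the units of the state.
- state(): the state, without advancing time (a new reading comes with each control period).
- imaging.grab_frame(name): name is "scene" or "top"; returns (picture, depth): 480x640x3 uint8, red, green, blue; 480x640 float32, mm along the optical axis (not along the pixel's ray), 0 where there is no reading.
- imaging.camera_info(name): a dict with "fx", "fy", "cx", "cy" (pixels), "R" (3x3) and "t" (3): a world point X has camera coordinates R X + t. Camera axes: x right, y down, z forward; pixel columns grow to the right and rows downward; lengths in mm; the calibration is good to about 2 mm. A picture is of the moment at which its call begins. camera_info takes no time and is no camera call.
- job.job_done(): hands the job in, once; it reports no verdict.
The state is a dict: "time_s": time; "qpos": joint angles; "qvel": joint speeds; "effort": joint torques, N m; "ee_pos": TCP position; "ee_rot": TCP orientation; "force": force on the tool from outside, world axes, zero at the start; "torque": the same for the moment, N m; "gripper_width": finger opening in mm.
Only numpy, scipy, OpenCV 4.12 (cv2) and the standard library are available. Lean on these libraries where they do the work, as an engineer would, in place of code of your own. Each camera call takes 0.05 s, during which the arm holds its last target.

TASK

The small round culture flask on the balance stands off to one side of the pan, where it would be weighed wrongly. Nudge it gently with the fingertips or the outside of the fingers until it stands free, upright and still in the middle of the pan, without gripping, lifting or tipping it; only then press the green key on the front of the balance to record the weight, and let the key go. Leave the other glassware, the forceps and the tube rack as they are.

Things in the scene. Friction and masses are not known exactly. Their poses are not given: they have to be found in the camera images.
- flask: Flask to centre: round glass, silver foil cap, dark gel and plantlet; alone on the pan. Origin: centre of its underside, z up. Ball 50 mm wide, widest 27 mm up; foot only 30 mm wide; neck above 52 mm; cap 30 mm wide, top at 80 mm. About 80 g, slides easily (friction 0.3): pushed at its widest or lower it slides, pushed at neck or cap it tips. Starts 17 to 29 mm off centre, any direction.
- pan: The balance's round bright steel pan, 100 mm in diameter, 8 mm thick, no rim, with a thin grey ring of 81 mm diameter marked on it; fixed. Origin: centre of its underside; the top, on which the flask stands, is 8 mm above that, 82 mm above the bench. It clears the deck below by 6 mm. Its yaw means nothing.
- balance: Light grey balance, fixed: 260 mm deep (its x), 195 mm wide. Origin: centre of its underside on the bench; its front faces its -x. Rear deck 68 mm high, x = -35 to 130 mm, pan centre at x = 45 mm, y = 0; dark display panel sloping down to x = -80 mm; then a flat keypad ledge 40 mm high to x = -130 mm, whose small pale keys are flush and dead.
- key (a joint): Green record key: how far it is pressed down, in m: 0 is up, 0.004 is fully down; it counts as pressed beyond 0.0025. Spring: 0.8 N to start it, 4 N fully down; it springs back when let go.
- key_top (a point): Centre of the top of the round green record key: 20 mm in diameter, 7 mm proud of the keypad ledge, in the middle of the balance's front edge (balance x = -107 mm, y = 0, 47 mm above the bench). Pressed straight down.
- conical: Bystander: conical glass flask with a gold foil cap, base 64 mm in diameter, 110 mm high, loose on the bench to the left of the balance. Origin: centre of its underside.
- flask_b: Bystander: a second round flask of the same shape as the one to centre, but with a gold foil cap, loose on the bench to the right of the balance. Origin: centre of its underside.
- forceps: Bystander: steel forceps, about 155 mm long (along its x) and 9 mm high, lying on its side, loose on the bench at the left front of the balance. Origin: under its middle.
- rack: Bystander: white tube rack with foil-capped culture tubes, 250 mm long (its x), 114 mm wide, 160 mm high with the tubes; fixed on the bench at the robot's right. Origin: centre of its underside.
Things that resemble listed ones, but are neither listed nor needed, are in the scene too. Leave any orange or red look-alike of the flask alone.

How it is judged (in metres and radians):
On the way, in this order (a step that is already met when the one before it is completed fails the run):
1. the flask stands free, upright and still in the middle of the pan (within 6 mm) (horizontal distance between flask and pan below 0.006 m and angle between flask's own z axis and vertical below 0.05 rad and linear speed of flask below 0.01 m/s and contact force between each of the arm, the fingers and flask below 0.05 N), for 0.3 s.
2. the green record key is pressed (value of joint key above 0.0025 m), for 0.05 s.
At the end, for the whole second after the job is handed in: The flask stands upright and still on the pan with its axis within 6 mm of the pan's centre, the green key has been pressed (2.5 mm or more) after that and has come up again, and nothing else was disturbed (horizontal distance between flask and pan below 0.006 m and z of flask in the frame of pan between 0.006 and 0.01 m and angle between flask's own z axis and vertical below 0.05 rad and linear speed of flask below 0.01 m/s and value of joint key below 0.001 m); the robot touches nothing.
It fails at once if the flask was rocked hard or tipped (over 0.2 rad) (angle between flask's own z axis and vertical above 0.2 rad).
It fails at once if the flask was lifted (over 6 mm above the pan) or fell off the pan (z of flask in the frame of pan above 0.014 m or z of flask in the frame of pan below 0.004 m).
It fails at once if the flask was hit, pressed or squeezed with more than 5 N (contact force between any of the fingers, the arm and flask above 5 N).
It fails at once if the record key was pressed while the flask was off-centre (value of joint key above 0.0025 m and horizontal distance between flask and pan above 0.006 m).
It fails at once if other glassware or the forceps were moved over 15 mm, or the tube rack was struck (over 2 N) (distance of any of conical, flask_b, forceps from where it was at the start of the episode above 0.015 m or contact force between any of the arm, the fingers and rack above 2 N).
It also fails if it takes over 45 s, if anything falls off the work surface, if the arm or the gripper's body presses on something with over 40 N, if the wrist force passes 120 N, or if a joint passes its speed limit or range.

## Working session

There is one attempt and no reset: what is moved stays moved. The work goes in short steps, Python scripts to look and compute and a shell command to move; the robot and the scene stay as the last step left them, time stands still between calls to the robot, and variables do not carry over. Pictures are saved under pics/ and viewed, and the job is handed in when it is done.

```bash
ls; mkdir -p pics
python3 - <<'E'
from workcell import state, imaging, job, env
import cv2,numpy as np
print(state())
for n in("scene","top"):
    p,d=imaging.grab_frame(n); cv2.imwrite(f"pics/{n}0.png",p[:,:,::-1]); np.save(f"pics/{n}0.npy",d)
    print(n,imaging.camera_info(n))
E
```

```text
pics
{'time_s': 0.0, 'qpos': array([-7.41422963e+01,  1.83500000e+01,  8.97078736e+01,  2.17567780e-03,
        7.20439224e+01, -1.14529748e+00]), 'qvel': array([ 0.0087907 , -0.0280172 , -0.05233212, -0.02475837,  0.03003121,
       -0.02812453]), 'effort': array([ 1.43319270e-03, -4.12457013e+01, -2.31971669e+01,  7.28668389e-02,
        4.55861783e-02, -1.53628116e-04]), 'ee_pos': array([ 168.01833853, -549.35933789,  213.12679791]), 'ee_rot': array([-9.01017342e+01,  4.10278275e-03, -1.62997675e+02]), 'force': array([-0.28026998, -1.09899799, -0.26082317]), 'torque': array([-0.0472506 , -0.03281867, -0.03781854]), 'gripper_width': 91.27633559579705}
scene {'fx': 491.03749269660125, 'fy': 491.03749269660125, 'cx': 310.4913403339413, 'cy': 237.6469257013241, 'R': array([[-0.79976534,  0.60029104,  0.00510609],
       [ 0.44069919,  0.59287487, -0.67400565],
       [-0.40762682, -0.53679611, -0.73870854]]), 't': array([ 548.47553004, -125.56414861, 1444.89456137])}
top {'fx': 534.1044606624797, 'fy': 534.1044606624797, 'cx': 312.97656979964995, 'cy': 240.31591491542383, 'R': array([[ 0.02570069, -0.9993899 ,  0.02364953],
       [-0.99932932, -0.02630204, -0.02547778],
       [ 0.02608427, -0.02297887, -0.99939561]]), 't': array([-147.09265141,  559.05100304, 1299.02172958])}
```

View pics/scene0.png

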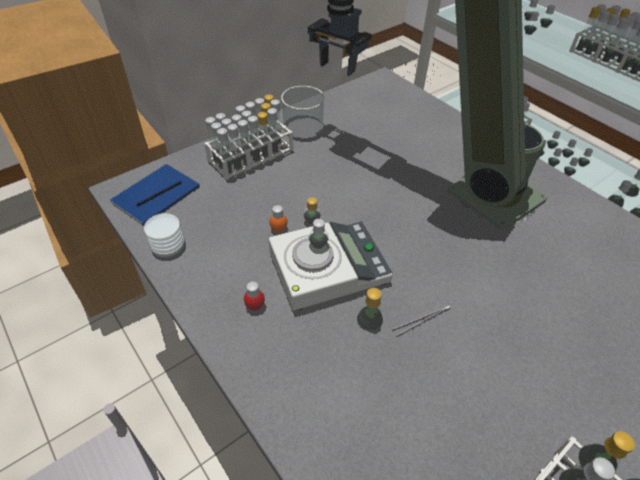

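View pics/top0.png

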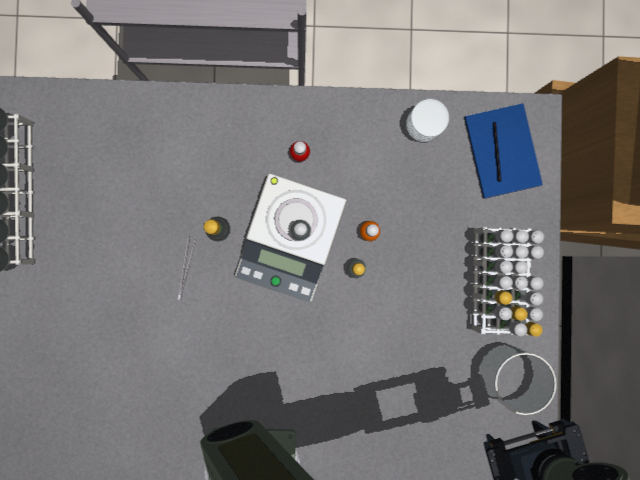

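The flask with the silver cap is on the pan at top (300,230). The orange (369,231) and red (300,150) ones are look-alikes. Gold caps mark flask_b (356,268) and the conical (213,228), and the green key is at (276,281). I'll enlarge and measure next.

```bash
cat > h.py <<'E'
import numpy as np,cv2
from workcell import state, imaging, env
def ray(n,u,v,z):
    c=imaging.camera_info(n);R=np.array(c["R"]);t=np.array(c["t"])
    d=R.T@np.array([(u-c["cx"])/c["fx"],(v-c["cy"])/c["fy"],1]);o=-R.T@t
    return o+d*(z-o[2])/d[2]
def proj(n,X):
    c=imaging.camera_info(n);p=np.array(c["R"])@np.array(X,float)+np.array(c["t"])
    return np.array([c["fx"]*p[0]/p[2]+c["cx"],c["fy"]*p[1]/p[2]+c["cy"]])
def cloud(n,d):
    c=imaging.camera_info(n);R=np.array(c["R"]);t=np.array(c["t"])
    v,u=np.mgrid[0:480,0:640]
    P=np.stack([(u-c["cx"])/c["fx"]*d,(v-c["cy"])/c["fy"]*d,d],-1)
    return (P-t)@R
E
python3 - <<'E'
from h import *
t=cv2.imread("pics/top0.png");s=cv2.imread("pics/scene0.png")
a=cv2.resize(t[165:310,220:390],None,fx=4.4,fy=4.1,interpolation=cv2.INTER_CUBIC);cv2.imwrite("pics/ct0.png",cv2.resize(t[165:310,220:390],None,fx=4,fy=4,interpolation=cv2.INTER_CUBIC))
cv2.imwrite("pics/cs0.png",cv2.resize(s[190:320,240:400],None,fx=4,fy=4,interpolation=cv2.INTER_CUBIC))
for n in("top","scene"):
    d=np.load(f"pics/{n}0.npy");P=cloud(n,d)
    if n=="top":
        for (u,v) in [(300,230),(290,205),(276,281),(255,200),(320,280),(356,268),(213,228),(369,231)]: print(u,v,P[v,u].round(1))
    hsv=cv2.cvtColor(cv2.imread(f"pics/{n}0.png"),cv2.COLOR_BGR2HSV)
    m=cv2.inRange(hsv,(50,120,60),(75,255,255));k,l,st,ce=cv2.connectedComponentsWithStats(m)
    for i in range(1,k):
        if st[i,4]>15: print(n,"green",ce[i],st[i],ray(n,*ce[i],47).round(1))
E
```

```text
300 230 [ 580.3 -100.4  159.8]
290 205 [640.8 -75.6  84.7]
276 281 [463.2 -46.6  50. ]
255 200 [658.1  12.3   4.2]
320 280 [ 465.7 -152.5    1.2]
356 268 [ 499.3 -232.3   79.2]
213 228 [581.7  95.2 112.1]
369 231 [ 585.8 -260.2   81.9]
top green [275.32727273 280.56363636] [272 277   8   8  55] [464.  -44.9  47. ]
scene green [368.56756757 246.43243243] [365 244   8   6  37] [468.2 -45.3  47. ]
```

View pics/ct0.png

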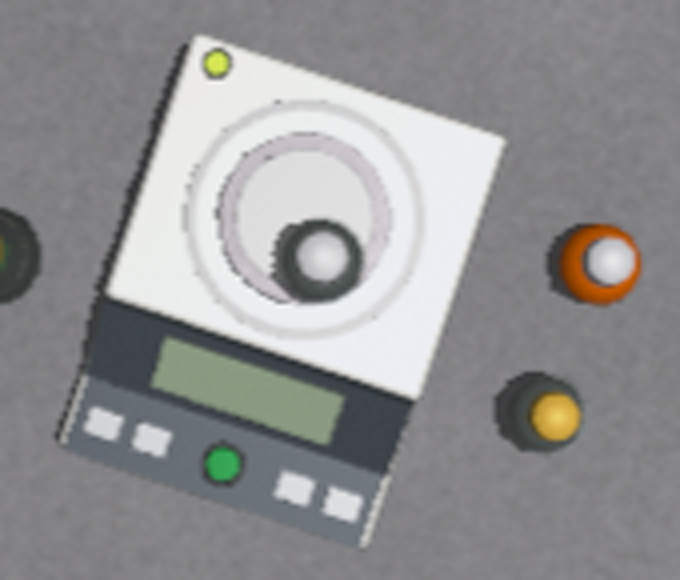

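View pics/cs0.png

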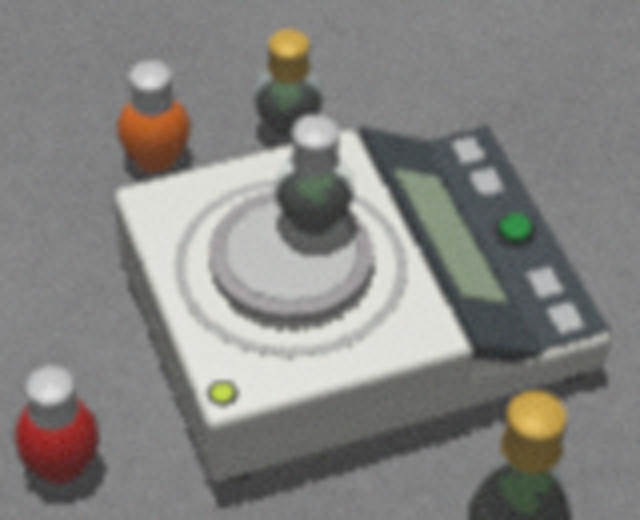

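```bash
cat >> h.py <<'E'
from scipy.optimize import least_squares
def circ(p,r):
    f=least_squares(lambda c:np.hypot(*(p-c).T)-r,p.mean(0),loss="soft_l1",f_scale=1.);return f.x
def measure(n,img,d,ctr=(615,-95)):
    P=cloud(n,d);rr=np.hypot(P[...,0]-ctr[0],P[...,1]-ctr[1])
    cap=(rr<75)&(P[...,2]>156)&(P[...,2]<168)
    cp=P[cap];o={}
    if len(cp): o['cap']=(len(cp),((cp[:,:2].min(0)+cp[:,:2].max(0))/2).round(1),cp.mean(0).round(1))
    pan=((rr<70)&(abs(P[...,2]-82)<6)).astype(np.uint8)
    o['npan']=int(pan.sum())
    ys,xs=np.nonzero(pan);W=np.array([ray(n,u,v,82)[:2] for u,v in zip(xs,ys)])
    if len(W)>20:
        (c,r)=cv2.minEnclosingCircle(W.astype(np.float32));o['pan_mec']=(np.round(c,1),round(r,1))
    return o
E
python3 - <<'E'
from h import *
for n in("top","scene"):
    d=np.load(f"pics/{n}0.npy");print(n,measure(n,None,d))
    P=cloud(n,d)
    Z=P[...,2]
    # balance deck: z~68
    img=cv2.imread(f"pics/{n}0.png");hsv=cv2.cvtColor(img,cv2.COLOR_BGR2HSV)
    m=((abs(Z-68)<5)&(abs(P[...,0]-600)<140)&(abs(P[...,1]+90)<140)).astype(np.uint8)
    m=cv2.morphologyEx(m,cv2.MORPH_CLOSE,np.ones((5,5)));
    k,l,st,_=cv2.connectedComponentsWithStats(m);m=(l==1+np.argmax(st[1:,4]))
    ys,xs=np.nonzero(m);W=np.array([ray(n,u,v,68)[:2] for u,v in zip(xs,ys)]).astype(np.float32)
    print(cv2.minAreaRect(W), "z noise",np.std(Z[m]))
    # image ellipse overlay test for candidate centres is next
E
```

```text
top {'cap': (120, array([582.5, -99.2]), array([582.9, -99.6, 161.6])), 'npan': 1069, 'pan_mec': (array([617.6, -96. ]), 61.2)}Traceback (most recent call last):
  File "<stdin>", line 11, in <module>
  File "h.py", line 4, in ray
    c=imaging.camera_info(n);R=np.array(c["R"]);t=np.array(c["t"])
ValueError: time passes only in moves, steps and waits
```

```bash
python3 - <<'E'
s=open("h.py").read()
s=s.replace("imaging.camera_info(n)","ci(n)").replace("def ray(","from functools import lru_cache\nimaging_ci=imaging.camera_info\n@lru_cache(None)\ndef ci(n): return imaging_ci(n)\ndef ray(",1)
open("h.py","w").write(s)
E
cat > b.py <<'E'
from h import *
for n in("top","scene"):
    d=np.load(f"pics/{n}0.npy");print(n,measure(n,None,d))
    P=cloud(n,d)
    Z=P[...,2]
    m=((abs(Z-68)<5)&(abs(P[...,0]-600)<140)&(abs(P[...,1]+90)<140)).astype(np.uint8)
    k,l,st,_=cv2.connectedComponentsWithStats(m);m=(l==1+np.argmax(st[1:,4]))
    ys,xs=np.nonzero(m);W=np.array([ray(n,u,v,68)[:2] for u,v in zip(xs,ys)]).astype(np.float32)
    print(cv2.minAreaRect(W), "z noise",np.std(Z[m]),np.mean(Z[m]))
E
python3 b.py
```

```text
top {'cap': (120, array([582.5, -99.2]), array([582.9, -99.6, 161.6])), 'npan': 1069, 'pan_mec': (array([617.6, -96. ]), 61.2)}
((601.5641479492188, -86.5904541015625), (194.3135223388672, 182.88079833984375), 72.9803695678711) z noise 2.2645302051441414 68.11663985545682
scene {'cap': (93, array([ 587.5, -101.6]), array([ 588.6, -100. ,  160.7])), 'npan': 922, 'pan_mec': (array([614.3, -89.8]), 51.4)}
((608.713134765625, -87.11177062988281), (197.48455810546875, 181.91725158691406), 73.04375457763672) z noise 1.96573141480039 67.8817185323074
```

```bash
cat > b.py <<'E'
from h import *
from scipy.optimize import differential_evolution
for n in("top","scene"):
    d=np.load(f"pics/{n}0.npy");P=cloud(n,d);Z=P[...,2]
    # pan fit: label pixels as pan/ deck by depth; classify rays at z=82
    v,u=np.nonzero((abs(P[...,0]-612)<80)&(abs(P[...,1]+90)<80)&(Z>60)&(Z<90))
    W=np.array([ray(n,a,b,82)[:2] for a,b in zip(u,v)]);z=Z[v,u]
    lab=np.where(z>75.5,1,-1)
    def cost(c): 
        r=np.hypot(W[:,0]-c[0],W[:,1]-c[1]); return -np.sum(lab*np.tanh((50-r)/2))
    f=differential_evolution(cost,[(590,635),(-115,-65)],seed=1);print(n,"pan",f.x,f.fun/len(lab))
    # image gradient based
    g=cv2.cvtColor(cv2.imread(f"pics/{n}0.png"),cv2.COLOR_BGR2GRAY).astype(np.float32);
    # cap circle r15 at z162
    v,u=np.nonzero((abs(P[...,0]-585)<40)&(abs(P[...,1]+100)<40)&(Z>0))
    W2=np.array([ray(n,a,b,162)[:2] for a,b in zip(u,v)]);lab2=np.where(abs(Z[v,u]-162)<5,1,-1)
    def cost2(c): 
        r=np.hypot(W2[:,0]-c[0],W2[:,1]-c[1]); return -np.sum(lab2*np.tanh((15-r)/2))
    f2=differential_evolution(cost2,[(560,610),(-125,-75)],seed=1);print("cap",f2.x,f2.fun/len(lab2),"diff",f2.x-f.x)
    q=(P[...,0]>120)&(P[...,0]<330)&(P[...,1]>-640)&(P[...,1]<-420)
    print("right-front z pct",np.percentile(Z[q],[50,90,99,100]).round())
    q=(P[...,0]>230)&(P[...,0]<330)&(P[...,1]>-560)&(P[...,1]<-420)&(Z<190)
    print("beaker?",np.percentile(Z[q],[50,90,99,100]).round(), P[q][Z[q]>40].mean(0) if (Z[q]>40).any() else '')
E
python3 b.py
```

```text
top pan [608.6701651  -88.43400372] -0.9595284278172088
cap [582.6241388  -99.43905816] -0.932585815375386 diff [-26.04602631 -11.00505444]
right-front z pct [ 22. 440. 565. 580.]
beaker? [  1.  54. 111. 118.] [ 259.37083165 -552.15786929   80.36816788]
scene pan [614.1796802  -89.32001583] -0.9608937790104081
cap [ 587.79228883 -100.21454189] -0.9752614599503022 diff [-26.38739137 -10.89452607]
right-front z pct [ 83. 384. 426. 433.]
beaker? [  2.  79. 110. 114.] [ 258.92706748 -555.11488402   76.93647236]
```

```bash
python3 -m pendant '[{"delta_pos":[-4.2,0,-2.65],"twist":[0,-1.2,0],"grip":33},{"delta_pos":[-8.4,0,-5.3],"twist":[0,-2.4,0],"grip":33},{"delta_pos":[-12.6,0,-7.95],"twist":[0,-3.6,0],"grip":33},{"delta_pos":[-16.8,0,-10.6],"twist":[0,-4.8,0],"grip":33},{"delta_pos":[-21,0,-13.25],"twist":[0,-5.7,0],"grip":33}]' 10
```

```text
time_s: 0.6
ee_pos: [331.0, -360.0, 213.7]
ee_rot: [-90.0, -0.0, -157.3]
force: [0.7, 0.9, 0.3]
gripper_width: 54.3
```

```bash
python3 -m pendant '[{"delta_pos":[-4.4,0,-2.2],"twist":[0,0,0],"grip":33},{"delta_pos":[-8.8,0,-4.4],"twist":[0,0,0],"grip":33},{"delta_pos":[-13.2,0,-6.6],"twist":[0,0,0],"grip":33},{"delta_pos":[-17.6,0,-8.8],"twist":[0,0,0],"grip":33},{"delta_pos":[-22,0,-11],"twist":[0,0,0],"grip":33}]'
python3 -m pendant '[{"delta_pos":[-2,0,-1.1],"twist":[0,0,0],"grip":33},{"delta_pos":[-4.4,0,-2.3],"twist":[0,0,0],"grip":33},{"delta_pos":[-6.4,0,-3.3],"twist":[0,0,0],"grip":33},{"delta_pos":[-6.4,2,-3.3],"twist":[0,0,0],"grip":33},{"delta_pos":[-6.4,4,-3.3],"twist":[0,0,0],"grip":33}]'
python3 - <<'E'
from h import *
for n in("top","scene"):
    p,d=imaging.grab_frame(n);np.save(f"pics/{n}1.npy",d)
    u,v=proj(n,(585,-100,110)).astype(int)
    cv2.imwrite(f"pics/{n}1.png",cv2.resize(p[v-70:v+70,u-90:u+90,::-1],None,fx=4,fy=4,interpolation=cv2.INTER_CUBIC))
print(state())
E
```

```text
time_s: 1.1
ee_pos: [491.5, -173.5, 213.7]
ee_rot: [-90.0, -0.0, -157.3]
force: [0.2, -1.0, -0.2]
gripper_width: 30.7
time_s: 1.6
ee_pos: [537.6, -119.5, 173.4]
ee_rot: [-90.0, 0.0, -157.2]
force: [-0.3, -0.1, 0.3]
gripper_width: 30.2
{'time_s': 1.7, 'qpos': array([-1.37827624e+01,  1.78963157e+01,  9.67539022e+01, -9.81864801e-03,
        6.57470738e+01,  5.34826448e+01]), 'qvel': array([-0.40236864, -1.52637826, -3.31181506,  0.12518846,  1.69790511,
       -0.09071641]), 'effort': array([ 2.06985665e-01, -3.98940969e+01, -2.24713379e+01,  7.82686332e-02,
       -3.24028004e-01,  3.24633576e-03]), 'ee_pos': array([ 534.96639736, -119.44275814,  170.98645265]), 'ee_rot': array([ -90.22924555,   -0.32460379, -157.26069366]), 'force': array([-0.59402036, -0.19183686,  0.38992407]), 'torque': array([-0.02835138,  0.02551523, -0.0344779 ]), 'gripper_width': 30.11252724308098}
```

View pics/top1.png

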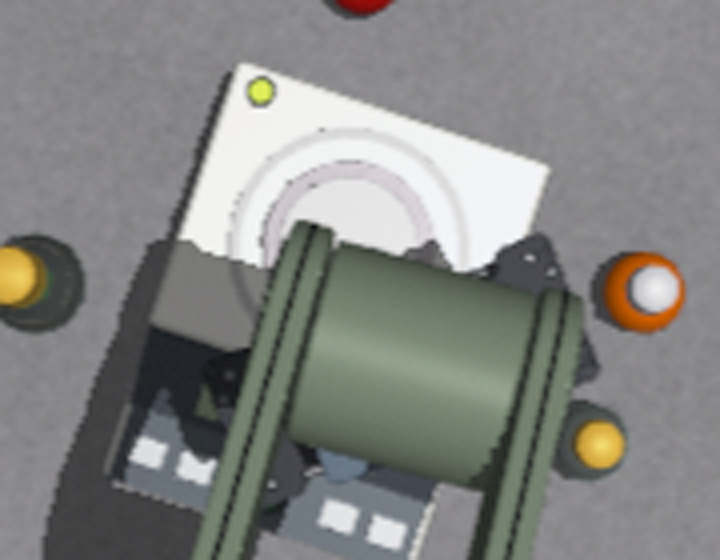

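View pics/scene1.png

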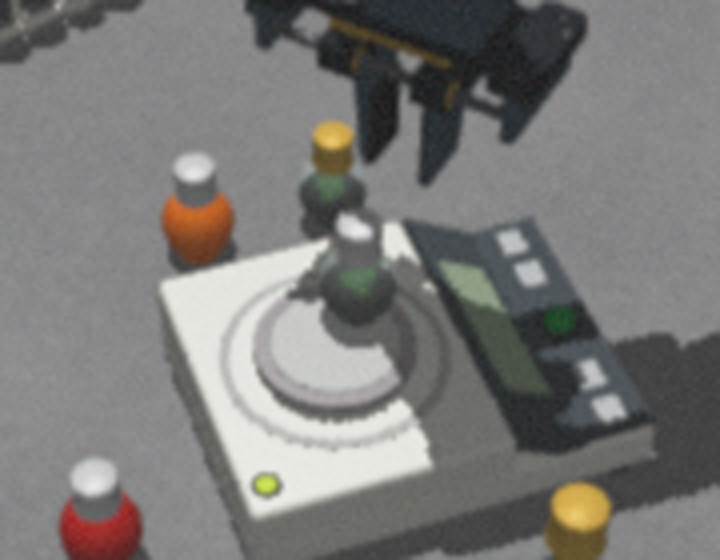

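Run:
```python
from h import *
u0,v0=proj("scene",(585,-100,110)).astype(int)
im=cv2.imread("pics/scene1.png")
tx=np.array([-.9225,-.386,0]);tz=np.array([.386,-.9225,0]);T=np.array([535,-119.4,171.])
for a in(-16,16):
  for b in(-15,15,-28,28):
    u,v=proj("scene",T+a*tx+b*tz); p=(int((u-u0+90)*4+2),int((v-v0+70)*4+2)); cv2.circle(im,p,3,(0,0,255) if a<0 else (255,255,0),-1)
d=np.load("pics/scene1.npy");print(measure("scene",None,d))
P=cloud("scene",d);q=(abs(P[...,0]-535)<80)&(abs(P[...,1]+119)<80)&(P[...,2]>168)&(P[...,2]<178)&(np.hypot(P[...,0]-588,P[...,1]+100)>20)
print(P[q].round(0)[:40])
cv2.imwrite("pics/ov1.png",im[0:350,200:720])
```

```text
{'cap': (87, array([ 587. , -102.2]), array([ 588.3, -100.4,  160.7])), 'npan': 918, 'pan_mec': (array([613.5, -89.5]), 51.5)}
[[ 529. -140.  177.]
 [ 533. -140.  176.]
 [ 530. -140.  175.]
 [ 534. -138.  175.]
 [ 528. -142.  169.]
 [ 542. -136.  177.]
 [ 536. -139.  172.]
 [ 533. -139.  170.]
 [ 537. -138.  170.]
 [ 547. -133.  176.]
 [ 544. -133.  175.]
 [ 512. -105.  177.]
 [ 551. -132.  176.]
 [ 545. -135.  170.]
 [ 561. -134.  177.]
 [ 558. -131.  177.]
 [ 555. -130.  176.]
 [ 552. -130.  175.]
 [ 547. -132.  170.]
 [ 514. -105.  172.]
 [ 563. -132.  176.]
 [ 562. -130.  177.]
 [ 557. -131.  173.]
 [ 558. -126.  178.]
 [ 552. -130.  171.]
 [ 522. -101.  177.]
 [ 559. -133.  170.]
 [ 558. -131.  171.]
 [ 557. -128.  173.]
 [ 535.  -95.  176.]
 [ 544.  -96.  177.]
 [ 542.  -95.  177.]
 [ 539.  -94.  176.]
 [ 545.  -98.  173.]
 [ 546.  -93.  177.]
 [ 544.  -92.  177.]
 [ 546.  -96.  172.]
 [ 545.  -94.  172.]]
```

View pics/ov1.png

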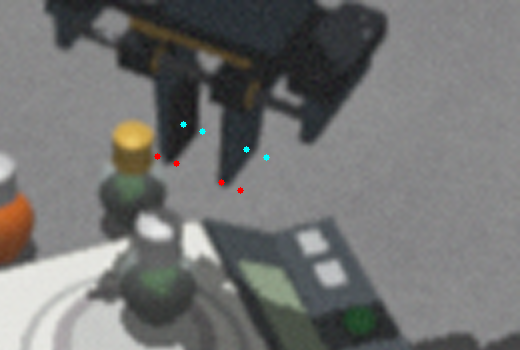

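```bash
python3 -m pendant '[{"delta_pos":[0,2.5,0],"twist":[0,0,0],"grip":33},{"delta_pos":[0,5,0],"twist":[0,0,0],"grip":33},{"delta_pos":[0,7,0],"twist":[0,0,0],"grip":33},{"delta_pos":[0,7.7,0],"twist":[0,0,0],"grip":33},{"delta_pos":[0,7.7,0],"twist":[0,0,0],"grip":33}]'
cat > look.py <<'E'
import sys
from h import *
k=sys.argv[1]
for n in sys.argv[2:]:
    p,d=imaging.grab_frame(n);np.save(f"pics/{n}{k}.npy",d)
    u,v=proj(n,(595,-100,110)).astype(int)
    cv2.imwrite(f"pics/{n}{k}.png",cv2.resize(p[v-60:v+60,u-75:u+75,::-1],None,fx=5,fy=5,interpolation=cv2.INTER_CUBIC))
    P=cloud(n,d);Z=P[...,2]
    v,u=np.nonzero((abs(P[...,0]-600)<50)&(abs(P[...,1]+95)<50)&(Z>0))
    W2=np.array([ray(n,a,b,162)[:2] for a,b in zip(u,v)]);lab2=np.where(abs(Z[v,u]-162)<5,1,-1)
    from scipy.optimize import differential_evolution
    f2=differential_evolution(lambda c:-np.sum(lab2*np.tanh((15-np.hypot(*(W2-c).T))/2)),[(560,640),(-125,-65)],seed=1)
    pc={"top":(608.7,-88.4),"scene":(614.2,-89.3)}[n]
    o=f2.x-pc
    print(n,"cap-pan",o.round(1),np.hypot(*o).round(1),"npos",(lab2>0).sum(),"q",round(f2.fun/len(lab2),3))
s=state();print(s["time_s"],s["ee_pos"].round(1),s["ee_rot"].round(1),s["force"].round(2))
E
python3 look.py 2 scene
```

```text
time_s: 2.2
ee_pos: [536.8, -120.3, 96.8]
ee_rot: [-90.0, -0.1, -157.3]
force: [0.6, -0.7, 0.5]
gripper_width: 29.9
scene cap-pan [-25.9 -11.7] 28.4 npos 98 q -0.987
2.25 [ 537.5 -120.5   97.6] [ -90.     0.  -157.3] [-0.6   0.45  0.66]
```

View pics/scene2.png

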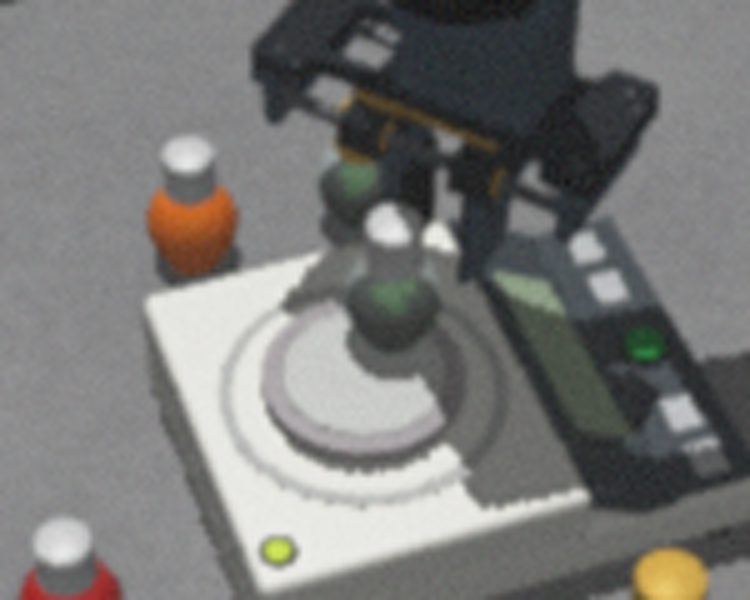

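```bash
python3 -m pendant '[{"delta_pos":[-0.2,0,0],"twist":[0,0,0],"grip":33},{"delta_pos":[-0.4,0,0],"twist":[0,0,0],"grip":33},{"delta_pos":[-0.6,0,0],"twist":[0,0,0],"grip":33},{"delta_pos":[-0.8,0,0],"twist":[0,0,0],"grip":33},{"delta_pos":[-1,0,0],"twist":[0,0,0],"grip":33}]'
python3 -m pendant '[{"delta_pos":[-0.1,0,0],"twist":[0,0,0],"grip":33},{"delta_pos":[-0.2,0,0],"twist":[0,0,0],"grip":33},{"delta_pos":[-0.35,0,0],"twist":[0,0,0],"grip":33},{"delta_pos":[-0.5,0,0],"twist":[0,0,0],"grip":33},{"delta_pos":[-0.6,0,0],"twist":[0,0,0],"grip":33}]'
python3 look.py 3 scene
python3 -m pendant '[{"delta_pos":[-0.1,0,0],"twist":[0,0,0],"grip":33},{"delta_pos":[-0.2,0,0],"twist":[0,0,0],"grip":33},{"delta_pos":[-0.35,0,0],"twist":[0,0,0],"grip":33},{"delta_pos":[-0.5,0,0],"twist":[0,0,0],"grip":33},{"delta_pos":[-0.6,0,0],"twist":[0,0,0],"grip":33}]'
python3 look.py 4 scene
```

```text
time_s: 2.75
ee_pos: [546.5, -116.3, 97.1]
ee_rot: [-90.0, 0.0, -157.3]
force: [0.3, 0.9, 0.2]
gripper_width: 30.4
time_s: 3.25
ee_pos: [551.9, -114.0, 96.9]
ee_rot: [-90.0, -0.0, -157.3]
force: [-0.9, -0.5, -0.1]
gripper_width: 30.0
scene cap-pan [-25.2 -10.2] 27.2 npos 102 q -0.988
3.3 [ 552.  -114.    96.9] [ -90.     0.  -157.3] [ 0.21  0.49 -0.27]
time_s: 3.8
ee_pos: [557.4, -111.6, 96.9]
ee_rot: [-90.0, 0.0, -157.3]
force: [0.6, -0.0, -0.1]
gripper_width: 30.3
scene cap-pan [-20.4  -6.7] 21.5 npos 106 q -0.988
3.85 [ 557.6 -111.6   96.9] [ -90.     0.  -157.3] [-0.97 -0.03 -0.22]
```

View pics/scene4.png

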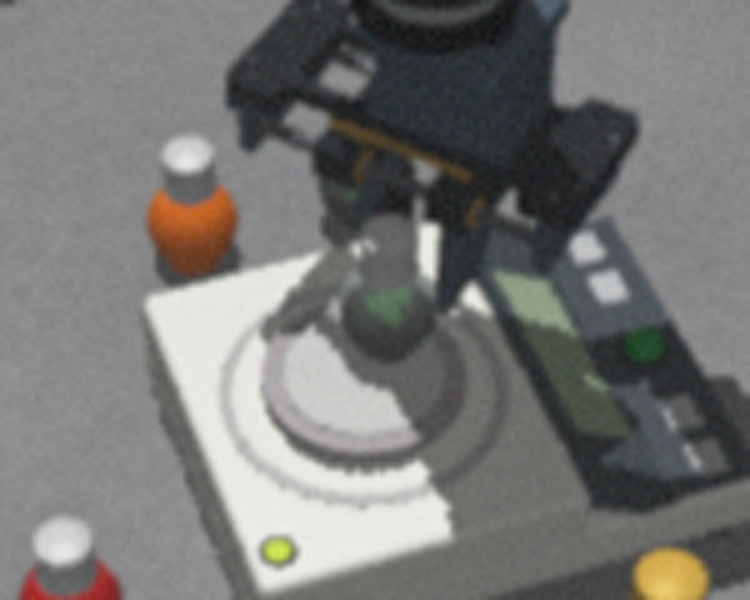

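```bash
python3 -m pendant '[{"delta_pos":[-0.15,0,0],"twist":[0,0,0],"grip":33},{"delta_pos":[-0.35,0,0.02],"twist":[0,0,0],"grip":33},{"delta_pos":[-0.55,0,0.05],"twist":[0,0,0],"grip":33},{"delta_pos":[-0.75,0,0.1],"twist":[0,0,0],"grip":33},{"delta_pos":[-0.9,0,0.1],"twist":[0,0,0],"grip":33}]'
python3 look.py 5 scene
python3 -m pendant '[{"delta_pos":[-0.15,0,0],"twist":[0,0,0],"grip":33},{"delta_pos":[-0.3,0,0],"twist":[0,0,0],"grip":33},{"delta_pos":[-0.45,0,0],"twist":[0,0,0],"grip":33},{"delta_pos":[-0.55,0,0],"twist":[0,0,0],"grip":33},{"delta_pos":[-0.6,0,0],"twist":[0,0,0],"grip":33}]'
python3 look.py 6 scene top
```

```text
time_s: 4.35
ee_pos: [566.3, -109.2, 96.9]
ee_rot: [-90.0, 0.0, -157.3]
force: [0.2, -0.5, -0.7]
gripper_width: 30.0
scene cap-pan [-10.6  -5.3] 11.9 npos 103 q -0.99
4.4 [ 566.5 -109.1   96.9] [ -90.     0.  -157.3] [ 0.55  0.42 -0.22]
time_s: 4.9
ee_pos: [571.7, -106.8, 96.9]
ee_rot: [-90.0, 0.0, -157.3]
force: [-0.3, -1.3, 0.6]
gripper_width: 30.1
scene cap-pan [-6.8 -2. ] 7.1 npos 105 q -0.989
top cap-pan [-48.7 -36.6] 60.9 npos 0 q -0.924
5.0 [ 571.6 -106.8   96.9] [ -90.     0.  -157.3] [ 0.09 -0.36  0.64]
```

View pics/scene6.png

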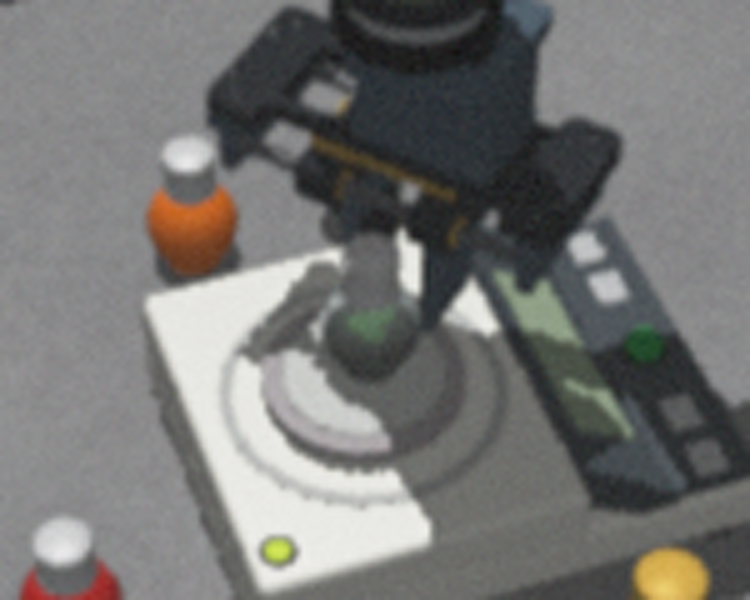

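```bash
python3 -m pendant '[{"delta_pos":[-0.15,0,0.02],"twist":[0,0,0],"grip":33},{"delta_pos":[-0.35,0,0.04],"twist":[0,0,0],"grip":33},{"delta_pos":[-0.55,0,0.05],"twist":[0,0,0],"grip":33},{"delta_pos":[-0.65,0,0.05],"twist":[0,0,0],"grip":33},{"delta_pos":[-0.7,0,0.05],"twist":[0,0,0],"grip":33}]'
python3 look.py 7 scene
python3 look.py 7b scene
```

```text
time_s: 5.5
ee_pos: [578.4, -104.6, 96.9]
ee_rot: [-90.0, 0.0, -157.3]
force: [-0.2, 1.3, 0.4]
gripper_width: 29.9
scene cap-pan [ 0.9 -0.5] 1.0 npos 107 q -0.99
5.55 [ 578.4 -104.6   96.9] [ -90.     0.  -157.3] [-0.26 -0.06 -0.45]
scene cap-pan [ 1. -1.] 1.4 npos 106 q -0.989
5.6 [ 578.3 -104.6   96.9] [ -90.     0.  -157.3] [ 0.21  0.5  -0.52]
```

```bash
python3 -m pendant '[{"delta_pos":[0.15,0,0],"twist":[0,0,0],"grip":33},{"delta_pos":[0.7,0,0],"twist":[0,0,0],"grip":33},{"delta_pos":[2,0,0],"twist":[0,0,0],"grip":33},{"delta_pos":[4,0,0],"twist":[0,0,0],"grip":33},{"delta_pos":[6,0,0],"twist":[0,0,0],"grip":33}]'
python3 -m pendant '[{"delta_pos":[3,-1,0],"twist":[0,0,0],"grip":0},{"delta_pos":[5,-2,0],"twist":[0,0,0],"grip":0},{"delta_pos":[7,-2,0],"twist":[0,0,0],"grip":0},{"delta_pos":[8,-2,0],"twist":[0,0,0],"grip":0},{"delta_pos":[8,-2,0],"twist":[0,0,0],"grip":0}]'
python3 look.py 8 scene top
```

```text
time_s: 6.1
ee_pos: [521.2, -128.2, 96.9]
ee_rot: [-90.0, -0.0, -157.3]
force: [-0.5, -0.4, 0.2]
gripper_width: 29.8
time_s: 6.6
ee_pos: [447.4, -158.9, 117.0]
ee_rot: [-90.0, -0.0, -157.4]
force: [0.8, 0.1, 0.2]
gripper_width: 0.7
scene cap-pan [ 0.2 -1.4] 1.4 npos 87 q -0.985
top cap-pan [ 0.5 -0.7] 0.9 npos 115 q -0.952
6.7 [ 449.3 -158.7  117. ] [ -90.     0.  -157.3] [ 0.03 -0.09  0.73]
```

View pics/scene8.png

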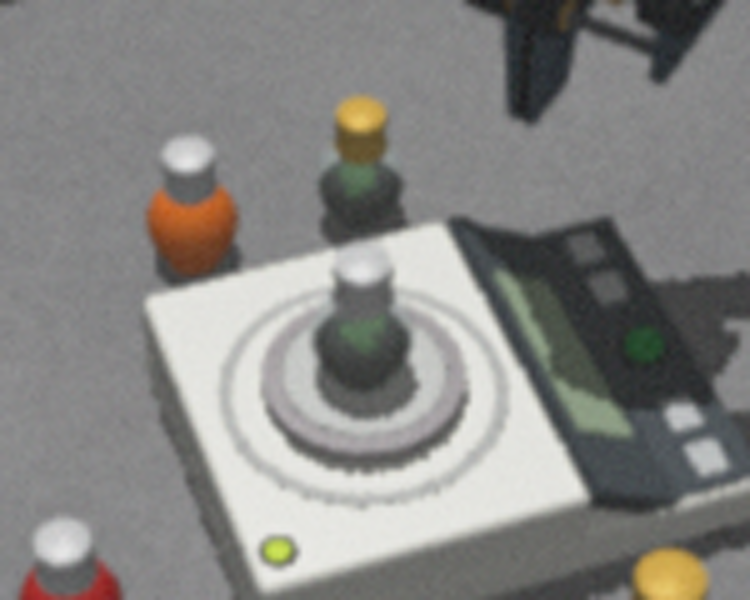

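View pics/top8.png

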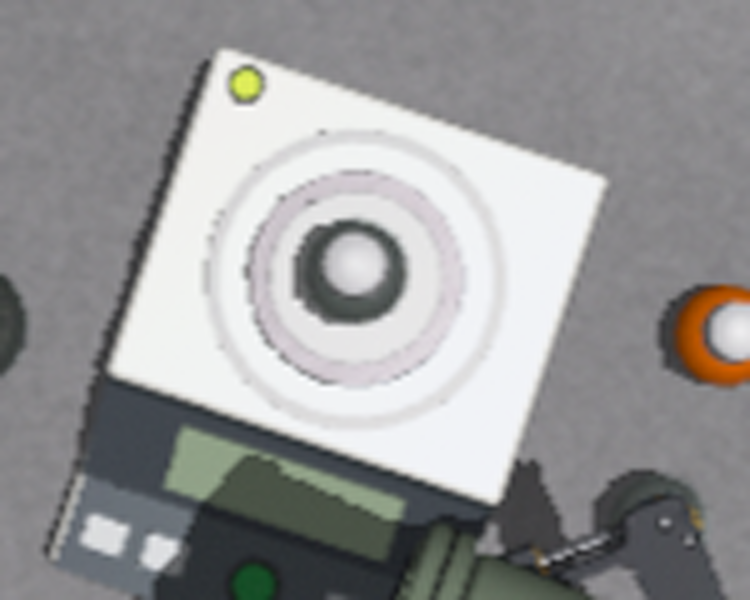

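Centred within about 1 to 1.4 mm in both cameras (top crop: cap at (353,265), in the middle of the pan ring), with the bystanders in place. Next is the key.

```bash
python3 -m pendant '[{"delta_pos":[-1.5,0,-2.5],"twist":[0,0,0],"grip":0},{"delta_pos":[-3.5,0,-5.5],"twist":[0,0,0],"grip":0},{"delta_pos":[-5,0,-8.2],"twist":[0,0,0],"grip":0},{"delta_pos":[-6.1,1,-9.8],"twist":[0,0,0],"grip":0},{"delta_pos":[-6.1,3,-9.8],"twist":[0,0,0],"grip":0}]'
python3 -m pendant '[{"delta_pos":[0,1,0],"twist":[0,0,0],"grip":0},{"delta_pos":[0,2,0],"twist":[0,0,0],"grip":0},{"delta_pos":[0,2.5,0],"twist":[0,0,0],"grip":0},{"delta_pos":[0,2.5,0],"twist":[0,0,0],"grip":0},{"delta_pos":[0,2.5,0],"twist":[0,0,0],"grip":0}]'
python3 - <<'E'
from h import *
p,d=imaging.grab_frame("scene");u,v=proj("scene",(466,-45,60)).astype(int)
im=cv2.resize(p[v-50:v+50,u-60:u+60,::-1],None,fx=6,fy=6,interpolation=cv2.INTER_CUBIC)
cv2.imwrite("pics/k9.png",im);print(state()["ee_pos"],state()["gripper_width"])
E
python3 look.py 9 scene
```

```text
time_s: 7.2
ee_pos: [470.1, -42.3, 87.6]
ee_rot: [-89.9, 0.2, -157.1]
force: [0.2, -0.2, -0.0]
gripper_width: 0.2
time_s: 7.7
ee_pos: [467.9, -45.1, 62.2]
ee_rot: [-90.0, 0.0, -157.3]
force: [0.2, -0.5, 0.4]
gripper_width: 0.5
[467.99764047 -45.06161757  62.41291789] 0.6210205731455294
scene cap-pan [-0.5 -1.8] 1.8 npos 83 q -0.981
7.8 [468.  -45.   62.5] [-9.000e+01  1.000e-01 -1.573e+02] [-0.16 -0.58 -0.  ]
```

View pics/k9.png

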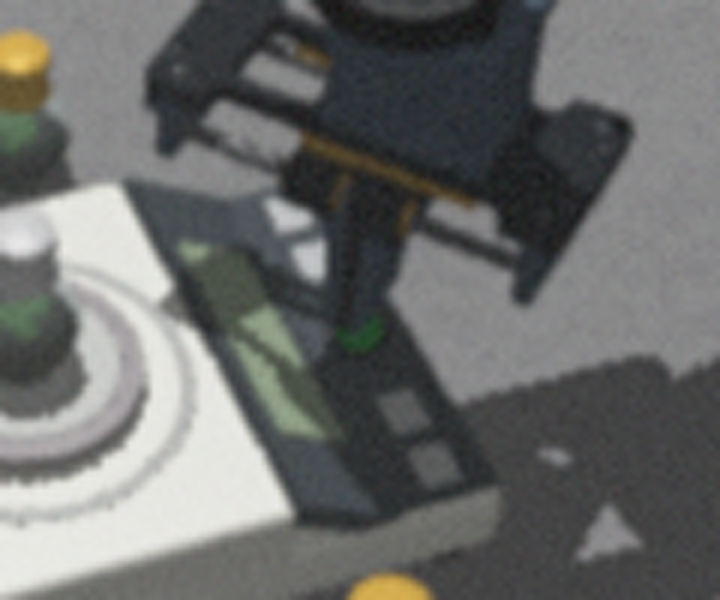

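```bash
python3 -m pendant '[{"delta_pos":[0,0.7,0],"twist":[0,0,0],"grip":0},{"delta_pos":[0,1.3,0],"twist":[0,0,0],"grip":0},{"delta_pos":[0,1.6,0],"twist":[0,0,0],"grip":0},{"delta_pos":[0,1.75,0],"twist":[0,0,0],"grip":0},{"delta_pos":[0,1.85,0],"twist":[0,0,0],"grip":0}]'
python3 -m pendant '[{"delta_pos":[0,0,0],"twist":[0,0,0],"grip":0},{"delta_pos":[0,0,0],"twist":[0,0,0],"grip":0},{"delta_pos":[0,0,0],"twist":[0,0,0],"grip":0},{"delta_pos":[0,0,0],"twist":[0,0,0],"grip":0},{"delta_pos":[0,0,0],"twist":[0,0,0],"grip":0}]'; python3 -c "
from workcell import state
import numpy as np;print([state()['force'].round(2) for _ in range(5)])"
```

```text
time_s: 8.3
ee_pos: [467.2, -44.7, 43.4]
ee_rot: [-90.0, -0.0, -157.3]
force: [-0.6, -0.5, 3.7]
gripper_width: 0.7
time_s: 8.8
ee_pos: [467.2, -44.7, 43.5]
ee_rot: [-90.0, -0.0, -157.3]
force: [-1.0, 0.4, 3.8]
gripper_width: 0.4
[array([-1.05,  0.45,  3.8 ]), array([-1.05,  0.45,  3.8 ]), array([-1.05,  0.45,  3.8 ]), array([-1.05,  0.45,  3.8 ]), array([-1.05,  0.45,  3.8 ])]
```

Force of 3.8 N at z = 43.5 means the key is about 3.6 mm down. I'll release it and back off.

```bash
python3 -m pendant '[{"delta_pos":[0,-0.5,0],"twist":[0,0,0],"grip":0},{"delta_pos":[0,-2,0],"twist":[0,0,0],"grip":0},{"delta_pos":[0,-5,0],"twist":[0,0,0],"grip":0},{"delta_pos":[2,-8,0],"twist":[0,0,0],"grip":0},{"delta_pos":[5,-10,0],"twist":[0,0,0],"grip":0}]'
python3 -m pendant '[{"delta_pos":[3,-2,4],"twist":[0,0,0],"grip":0},{"delta_pos":[5,-2,8],"twist":[0,0,0],"grip":0},{"delta_pos":[6,-2,11],"twist":[0,0,0],"grip":0},{"delta_pos":[6,-2,12],"twist":[0,0,0],"grip":0},{"delta_pos":[6,-2,12],"twist":[0,0,0],"grip":0}]'
python3 look.py 10 scene top
python3 - <<'E'
from h import *
for n in("scene","top"):
    p,d=imaging.grab_frame(n);cv2.imwrite(f"pics/{n}_end.png",p[:,:,::-1])
    hsv=cv2.cvtColor(np.ascontiguousarray(p[:,:,::-1]),cv2.COLOR_BGR2HSV);m=cv2.inRange(hsv,(50,120,40),(75,255,255));P=cloud(n,d)
    v,u=np.nonzero(m);q=np.hypot(P[v,u,0]-466,P[v,u,1]+45)<15;print(n,"key z",P[v[q],u[q],2].mean(),q.sum(),"before",end=" ")
    P0=cloud(n,np.load(f"pics/{n}0.npy"));print(P0[v[q],u[q],2].mean())
E
```

```text
time_s: 9.3
ee_pos: [423.7, -64.1, 145.5]
ee_rot: [-89.8, 0.3, -157.2]
force: [0.1, -0.5, -0.0]
gripper_width: 0.8
time_s: 9.8
ee_pos: [413.1, -198.7, 163.4]
ee_rot: [-90.0, 0.1, -157.4]
force: [-0.2, 0.3, -0.6]
gripper_width: 0.6
scene cap-pan [ 0.4 -1.5] 1.6 npos 89 q -0.985
top cap-pan [ 0.4 -0.5] 0.7 npos 117 q -0.954
9.9 [ 412.3 -196.9  163.1] [ -90.1   -0.  -157.3] [ 0.09  0.46 -0.24]
scene key z 46.7635253472051 36 before 47.099175405049735
top key z 47.471351893576745 54 before 70.95150131920138
```

View pics/top_end.png

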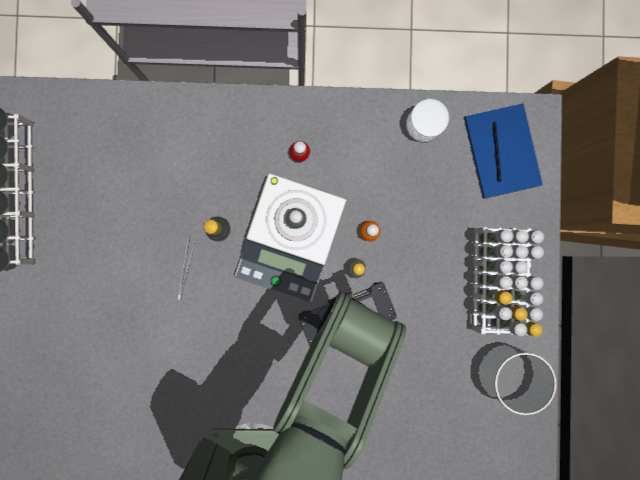

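View pics/scene_end.png

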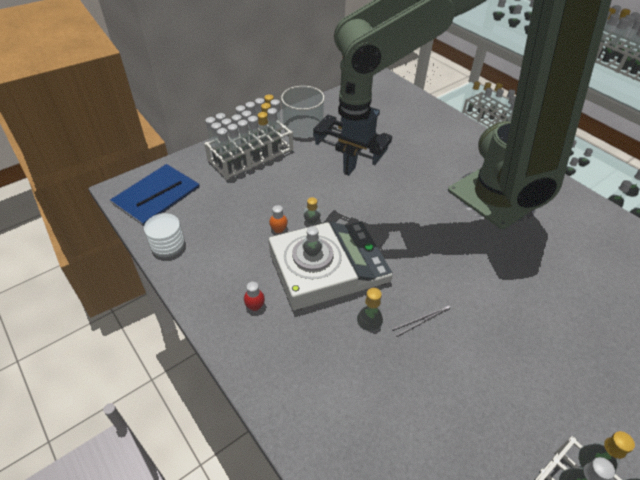

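The flask is centred at top (296,217), the bystanders are at the same pixels as at the start, and the arm is clear.

```bash
python3 -c "
from workcell import job;print(job.job_done())"
```

```text
the job is handed in; nothing more can be done
None
```

I pushed the flask about 28 mm to the middle of the pan with the fingertips. They were held about 30 mm apart as a cradle and never closed on the flask. After backing off, I pressed the green key with the closed fingers, released it, moved the arm clear and handed the job in at about 10 s. No verdict was reported.

Last checks before handing in:
- **Flask position:** the top camera put it 0.7 mm off centre and the scene camera 1.6 mm, against the 6 mm limit. It looked upright and still in both pictures.
- **Key:** it read 3.8 N with the fingertips at z = 43.5 mm, which is about 3.6 mm of travel. After release its top read about 47 mm in both cameras, its resting height.
- **Bystanders:** the conical, the second flask, the forceps and the rack were at the same places in the pictures as at the start. I compared these by eye, not by measurement.

Disagreements:
- **Camera offset:** the two cameras differed by 4 to 5 mm in absolute x. I therefore measured the flask relative to the pan within each camera.
- **Key height at the start:** the top camera's before value came out at 71 mm. I put this down to stray depth pixels, because the scene camera gave 47 mm, but I did not check it.

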